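# Seat the mosaic tray on its locating pins

## Robot

A 7-joint arm with a two-finger parallel gripper is mounted at the origin on the work surface. World frame = base frame: x ahead of the robot, y to its left, z up, the work surface at z = 0. Lengths are in mm, angles in rad, forces in N, time in s.
With the tool pointing down it reaches from about 400 to 875 mm from the base axis. Payload 4.4 kg.
Tool frame: the origin (TCP) lies on the centre line of the jaws, within the pads' length; the fingertips stand 14 mm ahead of it and the grasp point (between the pads) lies 5 mm behind it; z points along the fingers, x is the direction in which the jaws open and shut, and the axes are right-handed (so a half turn about z gives the same grasp; the last joint's range is limited). The gripper opens to 85 mm and grips with 20 to 120 N. Pads are 22 mm wide; open, the fingers measure 114 mm over their backs; the gripper's body (76 mm by 85 mm) begins 54 mm behind the grasp point. The pads swing forward as they close: fully open they stand 13 mm farther back than shut.
Start: joints at [-1.271, 0.628, 0.038, 1.517, -0.027, 0.996, -0.02], TCP at [232.48, 607.018, 245.313] pointing down, gripper open.
Joint ranges: [-3.06, 3.06], [-0.37, 2.12], [-1.25, 1.32], [0.18, 2.47], [-1.1, 4.24], [0.23, 1.98], [-2.94, 2.94]. Speed limits (rad/s): [2.57, 2.57, 3.14, 3.14, 3.14, 3.14, 3.14].

## Interface

Orientations are given as [roll, pitch, yaw] about the fixed x, y, z axes, in that order (R = Rz(yaw) Ry(pitch) Rx(roll)).
In Python, from cell import ctrl gives the robot as it stands.
- The arm moves only by the tool send_rows, never from a script. Its argument "commands" is a list of rows, each a list of 5 numbers: the finger opening in mm, from 0 to 85.4, then the shift along the tool's x, y, z in mm, then the turn about the tool's z in degrees. In form: [[grip, x, y, z, roll], ...]. A call has 1 to 5 rows; each row is the pose to reach, as a shift and turn from the pose measured when the call began, along the tool's axes at that moment; what a row does not reach only later rows make up. A row lasts 1/10 s, in which the tool goes at most 50 mm and 8.59 degrees, less where a joint would pass 70% of its speed; a pose out of reach is approached as far as the arm can. A call with a gripper value outside its range is refused whole. The fingers move at their own pace and stop on an object; the grip force is fixed at half the most. Time passes only in rows, so rows that repeat a pose let the fingers close. It gives the time, the measured TCP pose, the force and the opening at its end, in the units of the state.
- ctrl.read_state(): the state, without advancing time (a new reading comes with each control period).
- ctrl.get_image(name): name is "side" or "top" or "wrist"; returns the picture (480x640x3 uint8, red, green, blue); there is no depth.
- ctrl.camera_params(name): a dict with "fx", "fy", "cx", "cy" (pixels), "k1" (the pictures are not rectified: a ray, as slopes to the right and down, at radius r is drawn at 1 + k1 r^2 times it, then the intrinsics apply), "cam_to_world" (4x4, takes a point from camera to world coordinates). Camera axes: x right, y down, z forward; pixel columns grow to the right and rows downward; lengths in mm; the calibration is good to about 2 mm. A picture is of the moment at which its call begins: read the wrist's pose just before it. camera_params takes no time and is no camera call; for the wrist camera it gives the pose at the moment of the call.
- ctrl.finish_job(): hands the job in, once; it reports no verdict.
The state is a dict: "clock": time; "qpos": joint angles; "qd": joint speeds; "tau": joint torques, N m; "eef_pos": TCP position; "tool_rot": TCP orientation; "force": force on the tool from outside, world axes, zero at the start; "torque": the same for the moment, N m; "width": finger opening in mm.
Only numpy, scipy, OpenCV 4.12 (cv2) and the standard library are available. Lean on these libraries where they do the work, as an engineer would, in place of code of your own. Each camera call takes 0.05 s, during which the arm holds its last target.

## Task

The half-tiled mosaic tray lies askew on the white jig board, riding up on the board's two locating pins. With fingertip pushes alone, nudge the tray along until both of its holes drop over the two pins and it lies flat on the board. Do not lift or tip the tray, and leave the other things where they are.

Things in the scene. Friction and masses are not known exactly. Their poses are not given: they have to be found in the camera images.
- jig: Fixed white board with black edge lines. Origin on the table surface, below the seated tray's centre; x points to the fence (away from the robot), y left, z up. Its deck is 12 mm above the table and spans x -130 to +150, y -160 to +160 mm. An aluminium fence, 240 mm long and 12 mm thick, stands across its back. Two pins stick up from the deck, hidden under the tray.
- fence_mark (a point): middle of the top edge of the fence's straight front face, beside a black mark: x 70.8, y 0, z 30 mm in the jig's frame (fence 18 mm above the deck). A tray pushed square against the fence has its holes as far from it as the pins are, within 1 mm, and then only needs to slide along the fence.
- pin_left (a point): foot of the left (+y) steel pin, on its axis at deck height: x 15, y 55, z 12 mm in the jig's frame. The pin is 8 mm thick with a domed top, 7 mm above the deck.
- pin_right (a point): foot of the right (-y) pin, which is like the left one: x 15, y -55, z 12 mm in the jig's frame. (Two small flat black dots near the board's front edge, 32 mm either side of its middle, are only stickers.)
- tray: Loose tray, 140 (x) by 180 (y) mm, 0.25 to 0.5 kg: 5 mm aluminium floor, black rim, partly covered with fixed pink and lilac tiles. Origin: centre of the underside; x towards the fence, y left, z up. Seated, it agrees with the jig's frame in x, y and yaw with origin 12 mm above the table; riding on the pins the origin is 16 to 18 mm up and the far side is high, tilt 0.05 to 0.09 rad.
- tray_rim (a point): middle of the near (-x) outer rim's top edge, beside a white mark (another on the far rim): x -70, y 0, z 16 mm in the tray's frame. The rim is 6 mm thick, 16 mm high over all. At the start the near edge rests on the deck; the tray is 15 to 30 mm short of its seated place towards the robot, 20 to 44 mm to its left or right, and up to 0.14 rad askew.
- hole_left (a point): centre of the left (+y) hole at the tray's underside: x 15, y 55 mm in the tray's frame; 13 mm across, through the floor. Seated, the pin's top shows 2 mm above the floor.
- hole_right (a point): centre of the right (-y) hole, which is like the left one, at the tray's underside: x 15, y -55 mm in the tray's frame
- tile_stack: bystander: loose stack of tiles, 41 x 38 x 30 mm, on the jig board behind the fence; origin at centre of underside
- pot: bystander: small lidded adhesive pot, 42 mm across, 45 mm high, on the jig board behind the fence; origin at centre of underside
- scraper: bystander: black-handled scraper about 200 mm long, lying on the table to the right of the jig board; origin under its middle
- block: bystander: cork sanding block, 60 x 100 x 30 mm, on the table to the left of the jig board; origin at centre of underside
- tile_bin: bystander: grey plastic bin of tiles, 120 x 160 x 35 mm, on the table at the left; origin at centre of underside
- sealer: bystander: white bottle, 60 mm across, 150 mm high, on the table at the right; origin at centre of underside
- cup: bystander: clear plastic cup, 70 mm across, 75 mm high, on the table at the right; origin at centre of underside
Mind the look-alikes: they are no part of the job. Of the things like the tray, leave any that is blue; of the rest the smaller one is meant.

How it is judged (in metres and radians):
At the end, for the whole second after the job is handed in: Both holes lie within 4 mm of their pins' axes, the tray's underside at both holes is within 1.5 mm of the deck, the tray is level within 0.02 rad and at rest (horizontal distance between hole_left and pin_left below 0.004 m and z of each of hole_left, hole_right in the frame of jig below 0.0135 m and horizontal distance between hole_right and pin_right below 0.004 m and angle between tray's own z axis and vertical below 0.02 rad and linear speed of tray below 0.01 m/s and angular speed of tray below 0.05 rad/s); the robot touches nothing.
It fails at once if the tray is lifted (its centre more than 14 mm above the deck) or tipped (more than 0.2 rad) (z of tray in the frame of jig above 0.026 m or angle between tray's own z axis and vertical above 0.2 rad).
It fails at once if a bystander is moved more than 20 mm (distance of any of tile_stack, pot, scraper, block, tile_bin, sealer, cup from where it was at the start of the episode above 0.02 m).
It also fails if it takes over 58 s, if anything falls off the work surface, if the arm or the gripper's body presses on something with over 40 N, if the wrist force passes 120 N, or if a joint passes its speed limit or range.

## Working session

There is one attempt and no reset: what is moved stays moved. The work goes in short steps, Python scripts to look and compute and a tool call to move; the robot and the scene stay as the last step left them, time stands still between calls to the robot, and variables do not carry over. Pictures are saved under pics/ and viewed, and the job is handed in when it is done.

Besides the shell and the picture viewer there is one more tool, called after "Request:" as name([rows], argument=value, ...), one row to a line, values as JSON. send_rows: Moves the arm, as the interface text tells. Its arguments: {"type":"object","properties":{"commands":{"type":"array"}},"required":["commands"]}

```bash
ls; mkdir -p pics
python3 - <<'E'
from cell import ctrl
import cv2
s=ctrl.read_state();print(s)
for n in ["side","top"]:
    im=ctrl.get_image(n);cv2.imwrite(f"pics/{n}0.png",im[:,:,::-1]);print(n,ctrl.camera_params(n))
E
```

```text
pics
{'clock': 0.0, 'qpos': array([-1.27079769,  0.62933603,  0.03845256,  1.5183705 , -0.02702522,
        0.99629121, -0.01997992]), 'qd': array([-0.00054781, -0.00123962,  0.00023522, -0.00104928,  0.00016893,
       -0.0002481 , -0.00112395]), 'tau': array([-3.95297238e-04, -5.63402259e+01,  1.22680563e+00, -1.93444973e+01,
        1.11456175e-02,  1.07161907e-02, -2.33818434e-05]), 'eef_pos': array([232.26012389, 606.44846712, 244.39499537]), 'tool_rot': array([3.14158317e+00, 1.88694453e-03, 1.20499540e+00]), 'force': array([-0.19618253, -0.30396713, -0.29420466]), 'torque': array([-0.03485781,  0.01092985, -0.02399229]), 'width': 85.4550017748909}
side {'fx': 470.8686064703113, 'fy': 470.8686064703113, 'cx': 317.0941172764673, 'cy': 243.80359397059087, 'k1': -0.08401324986953178, 'cam_to_world': array([[ 8.71226891e-01, -3.30654505e-01,  3.62810284e-01,
         1.16771758e+02],
       [-4.90798742e-01, -6.00248131e-01,  6.31521002e-01,
        -6.55925162e+02],
       [ 8.96092990e-03, -7.28264911e-01, -6.85237128e-01,
         7.81878518e+02],
       [ 0.00000000e+00,  0.00000000e+00,  0.00000000e+00,
         1.00000000e+00]])}
top {'fx': 499.32248144877764, 'fy': 499.32248144877764, 'cx': 312.13748426694707, 'cy': 242.87871042734085, 'k1': -0.12388005034077638, 'cam_to_world': array([[ 1.63171815e-02, -9.85674811e-01,  1.67865772e-01,
         2.85898772e+02],
       [-9.99758955e-01, -1.85503655e-02, -1.17437854e-02,
         2.46388627e+01],
       [ 1.46895249e-02, -1.67633683e-01, -9.85739908e-01,
         1.28777242e+03],
       [ 0.00000000e+00,  0.00000000e+00,  0.00000000e+00,
         1.00000000e+00]])}
```

View pics/side0.png

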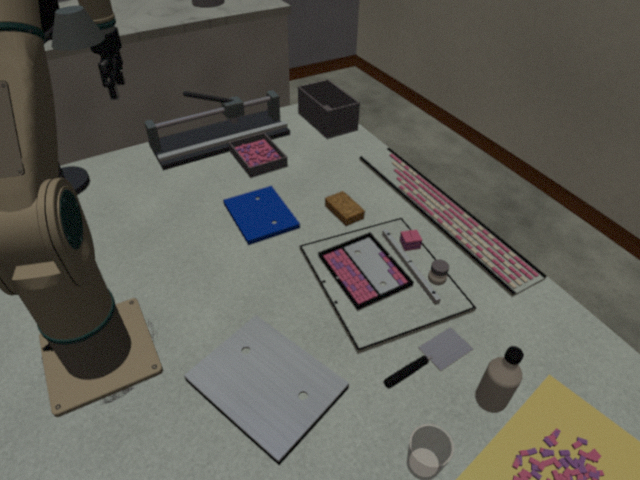

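View pics/top0.png

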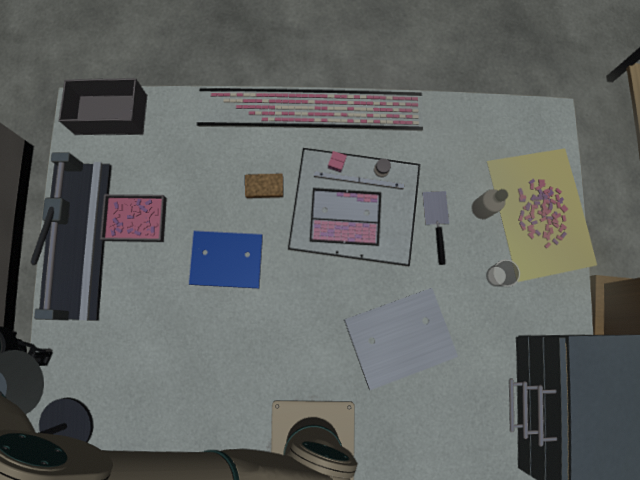

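The side view shows the tray at (366,270) on the jig; the top view shows it at (346,216), with the fence at about (360,182). The blue and the bare large plates are look-alikes. I'll zoom in next.

Run:
```python
import cv2
a=cv2.imread("pics/top0.png")[140:275,280:430];cv2.imwrite("pics/topz.png",cv2.resize(a,None,fx=5,fy=4.4 if 0 else 5,interpolation=cv2.INTER_CUBIC)[:600])
a=cv2.imread("pics/side0.png")[210:360,290:490];cv2.imwrite("pics/sidez.png",cv2.resize(a,None,fx=4,fy=4,interpolation=cv2.INTER_CUBIC))
```

```text
(no output)
```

View pics/topz.png

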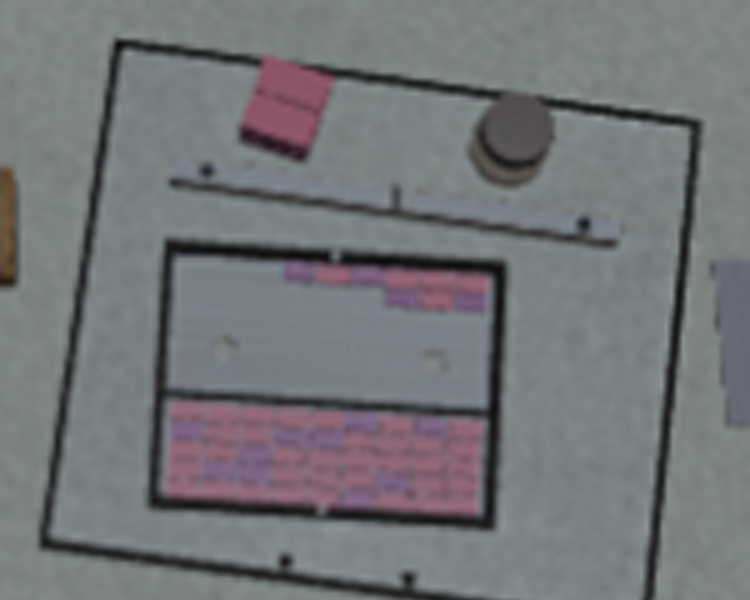

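View pics/sidez.png

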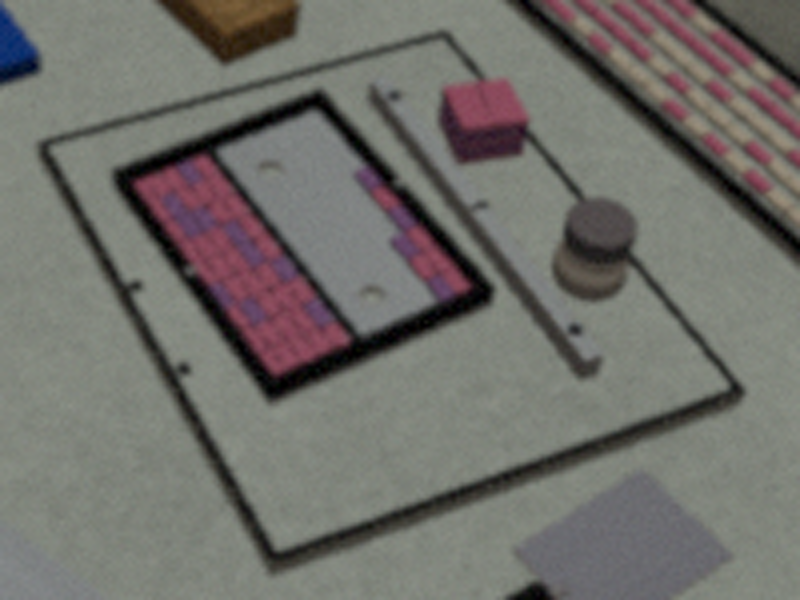

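```bash
cat > h.py <<'E'
import numpy as np, cv2
from cell import ctrl
from scipy.spatial.transform import Rotation as R
def ray(cp,px):
    px=np.asarray(px,float).reshape(-1,2)
    K=np.array([[cp['fx'],0,cp['cx']],[0,cp['fy'],cp['cy']],[0,0,1]])
    u=cv2.undistortPoints(px[:,None,:],K,np.array([cp['k1'],0,0,0.]))[:,0]
    T=np.asarray(cp['cam_to_world']); d=np.c_[u,np.ones(len(u))]@T[:3,:3].T
    return T[:3,3],d
def onplane(cp,px,z):
    o,d=ray(cp,px); return o+d*((z-o[2])/d[:,2])[:,None]
def proj(cp,P):
    K=np.array([[cp['fx'],0,cp['cx']],[0,cp['fy'],cp['cy']],[0,0,1]]);T=np.linalg.inv(cp['cam_to_world'])
    return cv2.projectPoints(np.asarray(P,float).reshape(-1,3),cv2.Rodrigues(T[:3,:3])[0],T[:3,3],K,np.array([cp['k1'],0,0,0.]))[0][:,0]
def rigid(A,B):
    "2d: B = c + R A"
    A=np.asarray(A,float)[:,:2];B=np.asarray(B,float)[:,:2]
    a=A-A.mean(0);b=B-B.mean(0)
    th=np.arctan2((a[:,0]*b[:,1]-a[:,1]*b[:,0]).sum(),(a*b).sum())
    r=np.array([[np.cos(th),-np.sin(th)],[np.sin(th),np.cos(th)]])
    c=B.mean(0)-r@A.mean(0)
    return c,th,np.linalg.norm(B-(A@r.T+c),axis=1)
def totool(target,yawturn=0):
    s=ctrl.read_state();M=R.from_euler('xyz',s['tool_rot']).as_matrix()
    return M.T@(np.asarray(target)-s['eef_pos'])
E
python3 - <<'E'
from h import *
cp=ctrl.camera_params("top")
z=lambda x,y:(280+x/5,140+y/5)
px=[z(118,43),z(698,123),z(43,543)]
P=onplane(cp,px,12);print(P)
c,th,r=rigid([(150,160),(150,-160),(-130,160)],P);print(c,th,r)
f=onplane(cp,[z(395,208)],30);print("fence",f)
Rj=np.array([[np.cos(th),-np.sin(th)],[np.sin(th),np.cos(th)]])
print((f[0,:2]-c)@Rj)
Q=onplane(cp,[z(224,349),z(433,362)],20);Q2=(Q[:,:2]-c)@Rj;print("holes jig",Q2, "yaw",np.arctan2(Q2[0,1]-Q2[1,1],Q2[0,0]-Q2[1,0])-np.pi/2)
s=ctrl.read_state();print(s['clock'])
print(totool([c[0]-60,c[1],245]))
E
```

```text
[[ 759.91430611   36.59941058   12.        ]
 [ 722.69892061 -276.83269558   12.        ]
 [ 487.00509276   70.05563093   12.        ]]
[ 593.85281339 -102.83382784] -0.120928090835276 [2.50940935 3.02400992 3.32531162]
fence [[ 665.33353487 -110.53213615   30.        ]]
[71.88737967  0.98088641]
holes jig [[-13.66781372  79.71212548]
 [ -5.12591675 -29.40126347]] yaw 0.07812525412910487
0.1
[-5.54555569e+02  5.35327526e+02  4.45741453e-01]
```

Request:
send_rows([
  [85,-555,535,0,0],
  [85,-555,535,0,0],
  [85,-555,535,0,0],
  [85,-555,535,0,0],
  [85,-555,535,0,0],
])

```text
clock: 0.6
eef_pos: [330.4, 374.7, 245.2]
tool_rot: [3.142, 0.002, 1.205]
force: [1.0, -0.1, 0.5]
width: 84.9
```

Request:
send_rows([
  [85,-373,360,0,0],
  [85,-373,360,0,0],
  [85,-373,360,0,0],
  [85,-373,360,0,0],
  [85,-373,360,0,0],
])

```text
clock: 1.1
eef_pos: [428.0, 144.7, 245.7]
tool_rot: [3.142, 0.002, 1.206]
force: [1.2, 0.0, -0.7]
width: 85.1
```

Request:
send_rows([
  [85,-193,186,0,0],
  [85,-193,186,0,0],
  [85,-193,186,0,-14],
  [85,-193,186,0,-14],
  [85,-193,186,0,-14],
])

```text
clock: 1.6
eef_pos: [524.2, -82.9, 245.9]
tool_rot: [-3.141, 0.002, 1.452]
force: [1.1, 0.2, 0.0]
width: 84.8
```

Request:
send_rows([
  [85,0,0,0,0],
])

```text
clock: 1.7
eef_pos: [525.7, -91.3, 245.7]
tool_rot: [3.14, 0.006, 1.441]
force: [0.3, 0.3, 0.2]
width: 85.0
```

Run:
```python
from h import *
import pickle
s=ctrl.read_state();cp=ctrl.camera_params("wrist");print(cp,s['eef_pos'],s['tool_rot'],s['clock'])
im=ctrl.get_image("wrist");cv2.imwrite("pics/w1.png",im[:,:,::-1]);pickle.dump((s,cp),open("w1.pkl","wb"))
```

```text
{'fx': 413.1698989953607, 'fy': 413.1698989953607, 'cx': 318.99743224936947, 'cy': 233.62033660252098, 'k1': -0.054673606799189284, 'cam_to_world': array([[ 1.29294142e-01,  9.47598460e-01,  2.92130423e-01,
         4.49130950e+02],
       [ 9.91591615e-01, -1.21951722e-01, -4.32879381e-02,
        -8.01714668e+01],
       [-5.39377529e-03,  2.95270955e-01, -9.55398331e-01,
         3.75130711e+02],
       [ 0.00000000e+00,  0.00000000e+00,  0.00000000e+00,
         1.00000000e+00]])} [525.67588416 -91.34425133 245.70802185] [3.13991534 0.00606756 1.4414651 ] 1.7
```

View pics/w1.png

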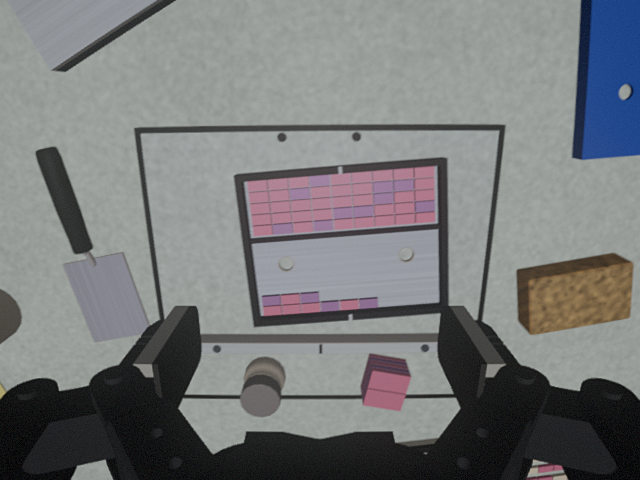

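Run:
```python
from h import *
import pickle
im=cv2.imread("pics/w1.png")
a=cv2.resize(im[115:345,125:515],None,fx=2,fy=2,interpolation=cv2.INTER_CUBIC);cv2.imwrite("pics/w1z.png",a)
s,cp=pickle.load(open("w1.pkl","rb"))
P=onplane(cp,[(136,129),(504,126.5),(281.5,137),(356.5,136)],12);print(P)
A=[(-130,-160),(-130,160)]
c,th,r=rigid(A,P[:2]);print(c,th,r)
Rj=np.array([[np.cos(th),-np.sin(th)],[np.sin(th),np.cos(th)]])
J=lambda Q:(Q[:,:2]-c)@Rj
print(J(P)); 
print("fence",J(onplane(cp,[(321,344),(205,343),(440,343)],30)))
Q=J(onplane(cp,[(286,263.5),(406,254)],21));print(Q)
print("rim near mid",J(onplane(cp,[(341,166)],28)))
print("tray outer near corners",J(onplane(cp,[(236,176),(445,158)],28)),J(onplane(cp,[(255,326),(447,311)],37)))
```

```text
[[ 445.7774105  -241.7042921    12.        ]
 [ 484.71130341   73.98202496   12.        ]
 [ 469.69069061 -117.39068983   12.        ]
 [ 477.17348291  -53.28760283   12.        ]]
[594.26681068 -99.77359517] -0.12271128459620388 [0.96093342 0.96093342]
[[-130.         -159.03906658]
 [-130.          159.03906658]
 [-121.48296419  -32.73318083]
 [-121.90288487   31.8037978 ]]
fence [[  70.78655278    0.23536574]
 [  69.80175698 -111.38731903]
 [  70.67194509  114.43346184]]
[[ -8.4430205  -31.49365843]
 [-17.13374907  78.25539844]]
rim near mid [[-98.39425145  17.92449022]]
tray outer near corners [[ -90.60565293  -70.84266091]
 [-104.82542426  104.93294076]] [[ 47.17686748 -60.68542698]
 [ 32.73204495 115.69305147]]
```

View pics/w1z.png

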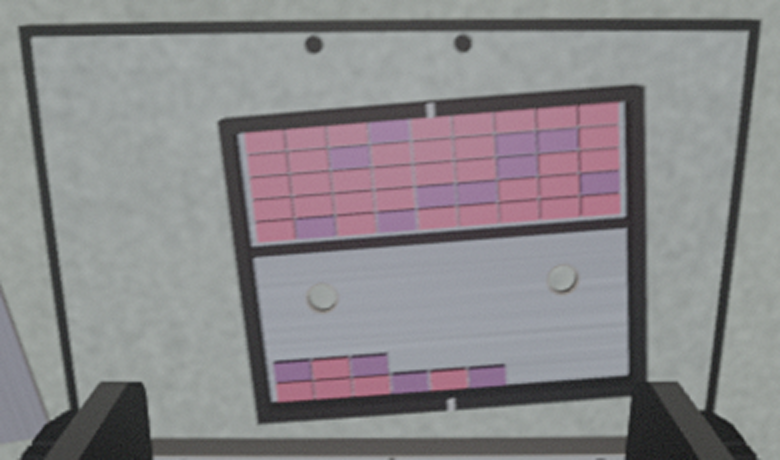

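```bash
cat >> h.py <<'E'
JC=np.array([594.27,-99.77]);JT=-0.1227
RJ=np.array([[np.cos(JT),-np.sin(JT)],[np.sin(JT),np.cos(JT)]])
def j2w(x,y): return JC+RJ@np.array([x,y])
def w2j(p): return RJ.T@(np.asarray(p)[:2]-JC)
def go(x,y,z): 
    s=ctrl.read_state();print("clock",s['clock'],"jig",w2j(s['eef_pos']),s['eef_pos'][2],"rot-rel",s['tool_rot'][2]-JT-np.pi/2,"F",RJ.T@s['force'][:2],s['force'][2]);print("shift",np.round(totool([*j2w(x,y),z]),1))
E
python3 -c "
from h import *
go(-134,18,100);go(-134,18,18)"
```

```text
clock 1.75 jig [-70.77659472   3.61798308] 245.3622138423122 rot-rel -0.003275215931532127 F [-0.36441766 -0.05280898] -0.5097410797941692
shift [ 14.7 -63.2 145.4]
clock 1.75 jig [-70.77659472   3.61798308] 245.3622138423122 rot-rel -0.003275215931532127 F [-0.36441766 -0.05280898] -0.5097410797941692
shift [ 15.  -63.1 227.4]
```

Request:
send_rows([
  [85,15,-63,40,0],
  [85,15,-63,80,0],
  [85,15,-63,120,0],
  [85,15,-63,165,0],
  [85,15,-63,200,0],
])

```text
clock: 2.25
eef_pos: [462.2, -63.5, 43.5]
tool_rot: [-3.139, 0.003, 1.447]
force: [0.4, 0.4, -0.3]
width: 85.4
```

Request:
send_rows([
  [85,0,0,0,0],
  [85,0,0,0,0],
])

```text
clock: 2.45
eef_pos: [461.4, -62.1, 43.4]
tool_rot: [-3.136, 0.002, 1.449]
force: [0.4, 0.0, -0.0]
width: 84.5
```

```bash
python3 -c "
from h import *
go(-134,18,20)
cv2.imwrite('pics/s2.png',cv2.resize(ctrl.get_image('side')[180:380,270:520,::-1],None,fx=3,fy=3,interpolation=2))
cv2.imwrite('pics/w2.png',ctrl.get_image('wrist')[:,:,::-1])"
```

```text
clock 2.45 jig [-136.46600224   21.10937522] 43.41623068281524 rot-rel 0.0004305926927066217 F [0.43493277 0.06720119] -0.03549389350397747
shift [-3.1  2.6 23.4]
```

View pics/s2.png

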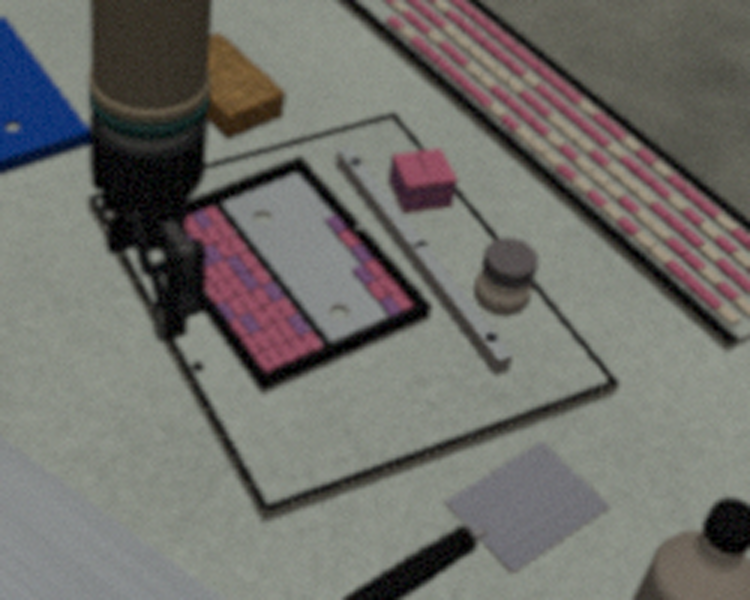

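View pics/w2.png

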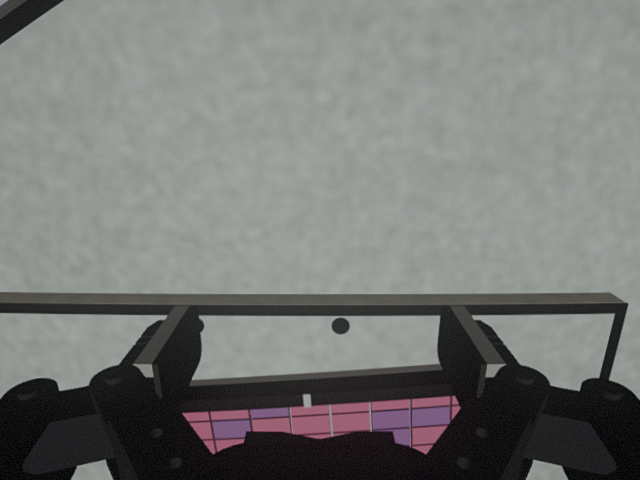

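The side and wrist views show both open fingers just behind the near rim, with the white mark at wrist pixel (307,400). I'll lower them and start the push towards the fence.

Request:
send_rows([
  [85,-3,4,8,0],
  [85,-3,4,16,0],
  [85,-3,4,22,0],
  [85,-3,4,22,0],
])

```text
clock: 2.95
eef_pos: [467.8, -67.0, 24.3]
tool_rot: [3.14, 0.003, 1.447]
force: [-0.9, 0.0, -0.7]
width: 85.0
```

```bash
python3 -c "
from h import *
go(-120,18,20)"
```

```text
clock 2.95 jig [-129.49132333   17.02349597] 24.272435114700738 rot-rel -0.0006294343818593617 F [-0.8754591  -0.08433749] -0.737638364451516
shift [1.  9.5 4.3]
```

Request:
send_rows([
  [85,0,4,5,0],
  [85,0,8,5,0],
  [85,0,13,5,0],
  [85,0,18,5,0],
  [85,0,22,5,0],
])

```text
clock: 3.45
eef_pos: [489.9, -69.5, 19.4]
tool_rot: [3.141, 0.004, 1.448]
force: [-2.2, 1.3, 0.9]
width: 84.9
```

Request:
send_rows([
  [85,0,4,0,0],
  [85,0,8,0,0],
  [85,0,12,0,0],
  [85,0,15,0,0],
])

```text
clock: 3.85
eef_pos: [505.1, -71.3, 19.4]
tool_rot: [3.141, 0.004, 1.448]
force: [-1.9, 1.6, 0.4]
width: 84.7
```

```bash
python3 -c "
from h import *
go(-85,18,20)
cv2.imwrite('pics/s3.png',cv2.resize(ctrl.get_image('side')[180:380,270:520,::-1],None,fx=3,fy=3,interpolation=2))
cv2.imwrite('pics/w3.png',ctrl.get_image('wrist')[:,:,::-1])"
```

```text
clock 3.85 jig [-92.01420185  17.33695732] 19.446258101600584 rot-rel 0.00012874387615791072 F [-2.09977923  1.34678529] 0.4227082017040725
shift [ 0.7  7.  -0.6]
```

View pics/s3.png

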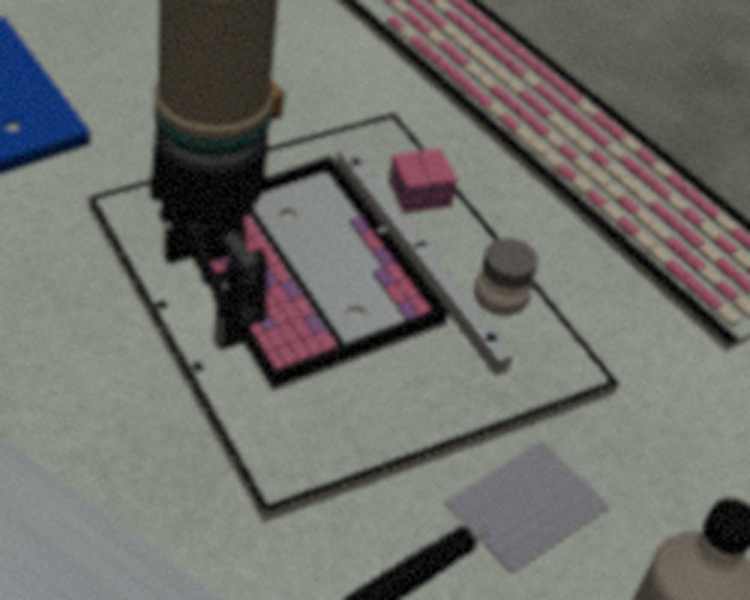

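View pics/w3.png

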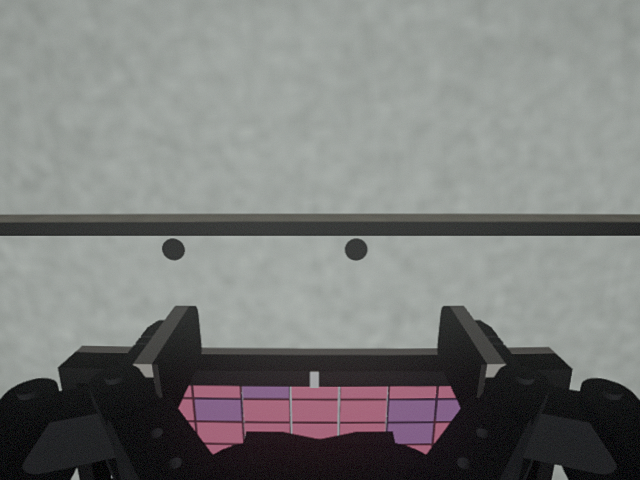

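The tray is now square to the fingers and nearly at the fence. I'll push on slowly until the force rises.

Request:
send_rows([
  [85,0,2,0,0],
  [85,0,4,0,0],
  [85,0,6,0,0],
  [85,0,7,0,0],
])

```text
clock: 4.35
eef_pos: [512.8, -72.6, 19.5]
tool_rot: [3.139, 0.004, 1.447]
force: [-2.0, -0.9, 0.4]
width: 85.5
```

Request:
send_rows([
  [85,0,1,0,0],
  [85,0,2,0,0],
])

```text
clock: 4.55
eef_pos: [514.7, -72.9, 19.5]
tool_rot: [3.14, 0.004, 1.447]
force: [-2.5, 0.0, 0.2]
width: 85.3
```

Request:
send_rows([
  [85,0,1,0,0],
  [85,0,2,0,0],
])

```text
clock: 4.75
eef_pos: [516.7, -73.2, 19.5]
tool_rot: [3.14, 0.004, 1.447]
force: [-2.0, 0.7, 0.6]
width: 84.9
```

```bash
python3 -c "
from h import *
go(-85,18,20)
cv2.imwrite('pics/s4.png',cv2.resize(ctrl.get_image('side')[210:350,320:470,::-1],None,fx=4,fy=4,interpolation=2))"
```

```text
clock 4.75 jig [-80.2593828   16.90114293] 19.467779932124074 rot-rel -0.0009922943704856468 F [-2.12194112  0.4765797 ] 0.6409255495122688
shift [ 1.1 -4.7 -0.5]
```

View pics/s4.png

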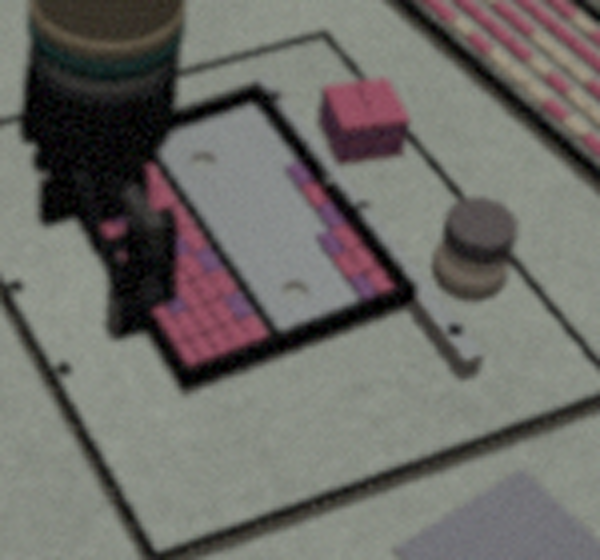

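Request:
send_rows([
  [85,0,1,0,0],
  [85,0,2,0,0],
])

```text
clock: 5.0
eef_pos: [517.2, -73.4, 19.3]
tool_rot: [-3.14, 0.004, 1.447]
force: [-6.9, 1.6, 4.3]
width: 84.6
```

Request:
send_rows([
  [85,0,2,0,0],
  [85,0,2,0,0],
])

```text
clock: 5.2
eef_pos: [517.2, -73.4, 19.2]
tool_rot: [-3.136, 0.005, 1.448]
force: [-5.8, 1.4, 4.4]
width: 85.0
```

Request:
send_rows([
  [85,0,-5,0,0],
  [85,0,-15,0,0],
  [85,0,-20,-50,0],
  [85,0,-20,-80,0],
])

```text
clock: 5.6
eef_pos: [496.8, -70.2, 100.0]
tool_rot: [-3.135, 0.005, 1.448]
force: [1.4, -0.3, 0.8]
width: 84.8
```

```bash
python3 -c "
from h import *
go(5,150,100)"
```

```text
clock 5.6 jig [-100.32462118   17.41624531] 100.01500449017944 rot-rel 0.00025776463960047735 F [ 1.38605578 -0.1600179 ] 0.770991031394435
shift [132.6 105.4  -1.3]
```

```bash
python3 -c "
from h import *
print(ctrl.read_state()['qpos'])"
```

```text
[ 0.29419371  0.66760821 -0.31649031  2.04008069  0.42109723  0.50306819
  1.11551819]
```

Request:
send_rows([
  [85,30,0,-40,8],
  [85,60,25,-80,16],
  [85,95,50,-100,24],
  [85,120,75,-100,32],
  [85,133,100,-100,40],
])

```text
clock: 6.1
eef_pos: [615.2, 54.1, 200.5]
tool_rot: [3.141, 0.003, 0.748]
force: [2.0, -0.9, -0.1]
width: 85.1
```

```bash
python3 -c "
from h import *
print(ctrl.read_state()['qpos'])
go(0,140,200)"
```

```text
[-0.0214985   0.63563651 -0.18293989  1.65418837  0.14421509  0.86704941
  0.48525505]
clock 6.1 jig [  1.9096885  155.28831901] 200.53929096217172 rot-rel -0.699627987808231 F [ 2.1042519  -0.66149823] -0.08821681162642508
shift [-12.9   8.4   0.6]
```

Joint 7 turned towards zero as hoped. I'll do the rest of the turn: yaw from 0.748 to -0.123, about 49.9°.

Request:
send_rows([
  [85,0,0,0,8.5],
  [85,0,0,0,17],
  [85,0,0,0,25.5],
  [85,0,0,0,34],
  [85,0,0,0,42],
])

```text
clock: 6.6
eef_pos: [615.2, 54.0, 200.5]
tool_rot: [3.139, 0.001, 0.009]
force: [0.3, -0.4, -0.4]
width: 85.1
```

Request:
send_rows([
  [85,0,0,0,6],
  [85,0,0,0,8],
  [85,0,0,0,8],
])

```text
clock: 6.9
eef_pos: [615.2, 54.1, 200.5]
tool_rot: [3.139, -0.0, -0.129]
force: [0.1, -0.1, -1.1]
width: 85.1
```

Run:
```python
from h import *
import pickle
go(0,140,200)
s=ctrl.read_state();cp=ctrl.camera_params("wrist");pickle.dump((s,cp),open("w5.pkl","wb"))
cv2.imwrite("pics/w5.png",ctrl.get_image("wrist")[:,:,::-1]);print(s['tool_rot'])
```

```text
clock 6.9 jig [  1.89687857 155.22906295] 200.45161155250847 rot-rel -1.576776547521263 F [ 0.10394329 -0.10460785] -1.100740970625997
shift [-1.8 15.2  0.5]
[ 3.13872092e+00 -2.87910847e-04 -1.28680221e-01]
```

View pics/w5.png

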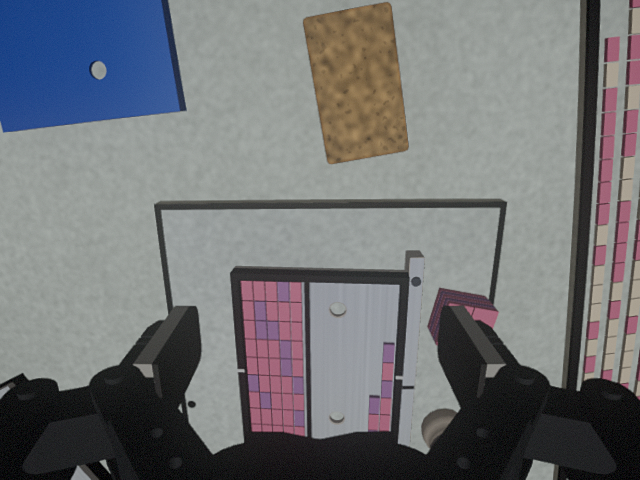

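Run:
```python
from h import *
import pickle
s,cp=pickle.load(open("w5.pkl","rb"))
J=lambda px,z:np.array([w2j(p) for p in onplane(cp,px,z)])
print("board corners",J([(156,205),(505,202)],12))
print("fence mark",J([(402,387)],30))
print("holes",J([(338,309.5),(336.5,417)],20))
print("near mark outer",J([(239,371)],28),"far mark outer",J([(404,379)],36))
print("tray left corners",J([(234,268)],28),J([(408,271)],36))
```

```text
board corners [[-130.03281114  157.13531428]
 [ 147.63435427  157.9428046 ]]
fence mark [[70.7549836  -1.82875009]]
holes [[ 14.96015671  68.59517107]
 [ 14.55413658 -42.27134278]]
near mark outer [[-70.11552215  14.02752489]] far mark outer [[70.54911524 10.94370947]]
tray left corners [[-67.56711002 109.53050496]] [[ 67.76267678 109.46735639]]
```

Request:
send_rows([
  [85,-2,24,40,-0.3],
  [85,-2,24,80,-0.3],
  [85,-2,24,120,-0.3],
  [85,-2,24,155,-0.3],
  [85,-2,24,170,-0.3],
])

```text
clock: 7.45
eef_pos: [607.9, 29.8, 27.3]
tool_rot: [3.138, 0.005, -0.122]
force: [0.5, 0.4, 0.0]
width: 85.2
```

```bash
python3 -c "
from h import *
go(0,115,19)"
```

```text
clock 7.45 jig [ -2.34972379 130.30799885] 27.332790509920727 rot-rel -1.5697175500387526 F [0.49475427 0.43313579] 0.03867807268834376
shift [ 2.4 15.3  8.4]
```

Request:
send_rows([
  [85,2,1,5,0],
  [85,2,4,8,0],
  [85,2,8,8,0],
  [85,2,11,8,0],
  [85,2,14,8,0],
])

```text
clock: 7.95
eef_pos: [609.0, 15.3, 20.7]
tool_rot: [3.139, 0.003, -0.122]
force: [1.0, 2.1, 0.3]
width: 85.0
```

Request:
send_rows([
  [85,0,2,0,0],
  [85,0,4,0,0],
  [85,0,6,0,0],
])

```text
clock: 8.25
eef_pos: [608.7, 10.1, 21.2]
tool_rot: [3.14, 0.002, -0.121]
force: [-0.7, 2.2, 1.6]
width: 85.0
```

Run:
```python
from h import *
go(0,100,19)
cv2.imwrite('pics/s6.png',cv2.resize(ctrl.get_image('side')[210:350,320:470,::-1],None,fx=4,fy=4,interpolation=2))
cv2.imwrite("pics/w6.png",ctrl.get_image("wrist")[:,:,::-1])
```

```text
clock 8.25 jig [  0.90532082 110.7972211 ] 21.234135860544942 rot-rel -1.569519714307786 F [-0.98548914  2.06116994] 1.5614646436317874
shift [-0.9 10.8  2.3]
```

View pics/s6.png

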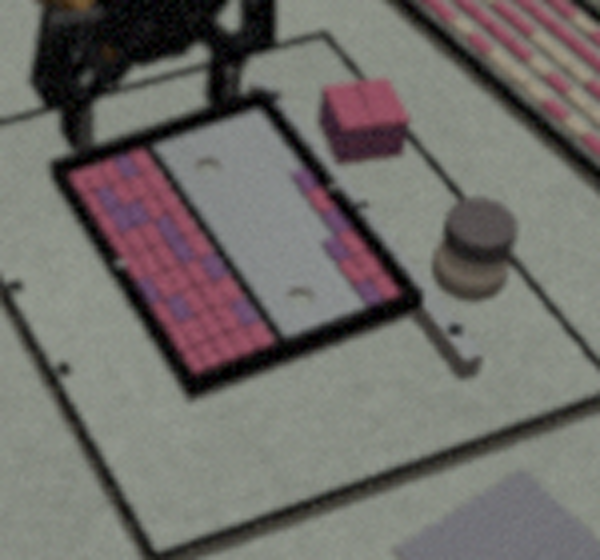

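View pics/w6.png

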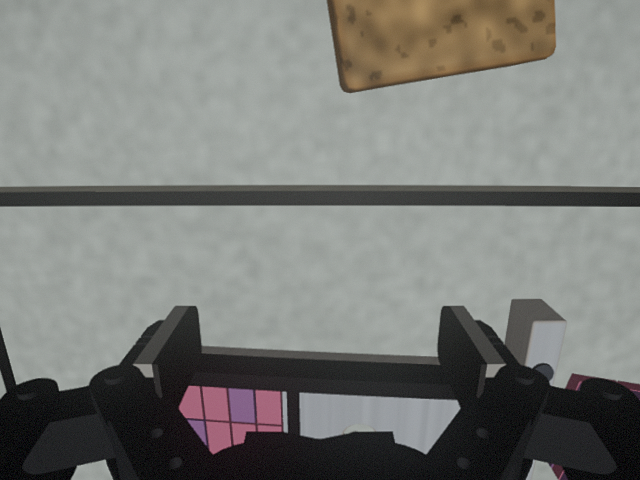

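The tray is sliding along the fence; in the side view its left rim sits against both fingers at about (160,130). About 10 mm to go.

Request:
send_rows([
  [85,-1,1.5,0,0],
  [85,-1,3,0,0],
  [85,-1,4.5,0,0],
  [85,-1,6,0,0],
])

```text
clock: 8.75
eef_pos: [606.5, 2.8, 20.8]
tool_rot: [3.138, 0.002, -0.122]
force: [-1.0, -0.6, -0.5]
width: 85.3
```

Request:
send_rows([
  [85,0,0.7,0,0],
  [85,0,1.4,0,0],
  [85,0,2,0,0],
])

```text
clock: 9.05
eef_pos: [606.2, 1.0, 20.8]
tool_rot: [3.138, 0.003, -0.122]
force: [-0.7, 1.2, -0.1]
width: 84.9
```

Run:
```python
from h import *
go(0,100,19)
cv2.imwrite('pics/s7.png',cv2.resize(ctrl.get_image('side')[210:350,320:470,::-1],None,fx=4,fy=4,interpolation=2))
```

```text
clock 9.05 jig [ -0.53824443 101.45780712] 20.783490991737967 rot-rel -1.5702360819202899 F [-0.81694748  1.10376114] -0.10187226032230579
shift [0.5 1.5 1.8]
```

View pics/s7.png

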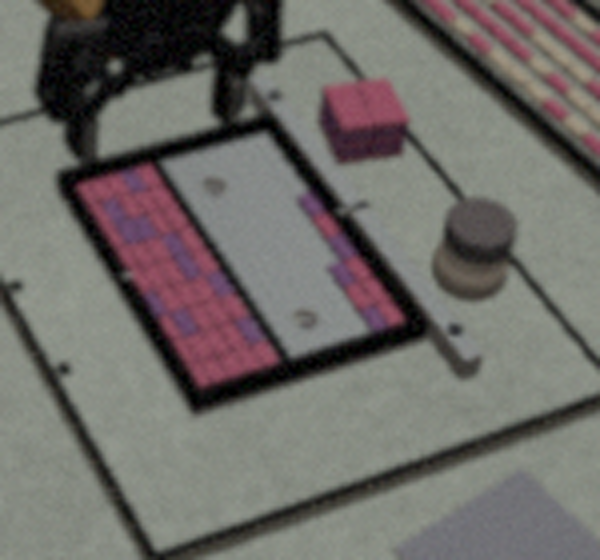

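It dropped: the far rim now sits below the fence top, the marks line up at (340,208), and the pins show in the holes at (214,186) and (306,319). I'll back off and check.

Request:
send_rows([
  [85,0,-6,0,0],
  [85,0,-15,0,0],
  [85,0,-20,-50,0],
  [85,0,-20,-100,0],
  [85,0,-20,-150,0],
])

```text
clock: 9.6
eef_pos: [608.7, 22.5, 171.7]
tool_rot: [3.138, 0.004, -0.121]
force: [1.8, -0.4, 0.3]
width: 85.2
```

Request:
send_rows([
  [85,0,-40,-50,0],
  [85,0,-40,-50,0],
  [85,0,-40,-50,0],
])

```text
clock: 9.9
eef_pos: [615.0, 66.1, 223.7]
tool_rot: [3.141, -0.0, -0.116]
force: [0.1, 0.6, -0.1]
width: 85.1
```

Run:
```python
from h import *
import pickle
s=ctrl.read_state();cp=ctrl.camera_params("wrist");pickle.dump((s,cp),open("w8.pkl","wb"))
w=ctrl.get_image("wrist")[:,:,::-1];cv2.imwrite("pics/w8.png",w)
a=ctrl.get_image('side')[210:350,320:470,::-1];b=ctrl.get_image('top')[140:275,280:430,::-1]
cv2.imwrite("pics/st8.png",np.hstack([cv2.resize(a,(400,400),interpolation=2),cv2.resize(b,(400,400),interpolation=2)]))
```

```text
(no output)
```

View pics/w8.png

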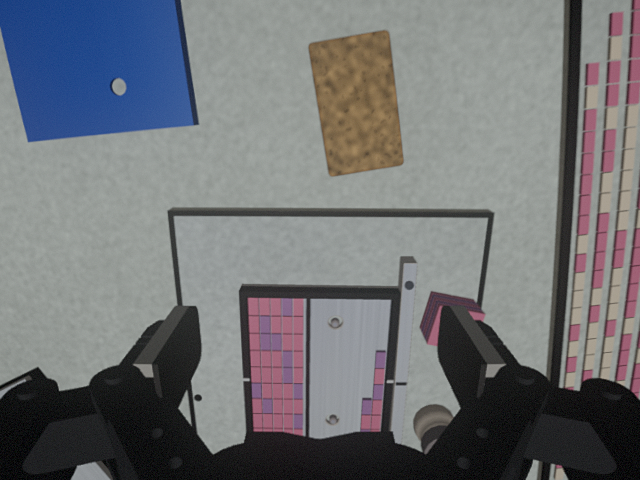

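View pics/st8.png

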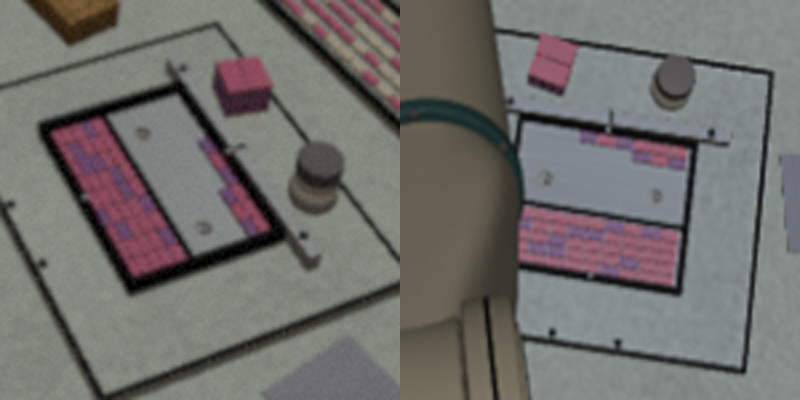

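Both holes show their pin inside, at wrist pixels (335,323) and (332,420). I'll check the numbers.

Run:
```python
from h import *
import pickle
s,cp=pickle.load(open("w8.pkl","rb"))
J=lambda px,z:np.array([w2j(p) for p in onplane(cp,px,z)])
print("holes z17",J([(335,322.5),(332,419.5)],17))
print("fence mark",J([(396,383)],30))
print("marks z28",J([(243,380),(395,381)],28))
im=cv2.imread("pics/w8.png");a=cv2.resize(im[300:345,310:360],None,fx=8,fy=8,interpolation=2);b=cv2.resize(im[397:442,307:357],None,fx=8,fy=8,interpolation=2)
cv2.imwrite("pics/h8.png",np.hstack([a,b]))
```

```text
holes z17 [[ 13.45273949  54.21622236]
 [ 12.57012029 -55.57305449]]
fence mark [[70.86329603 -1.81848229]]
marks z28 [[-71.78705059  -0.97582825]
 [ 70.22408632  -1.09456815]]
```

View pics/h8.png

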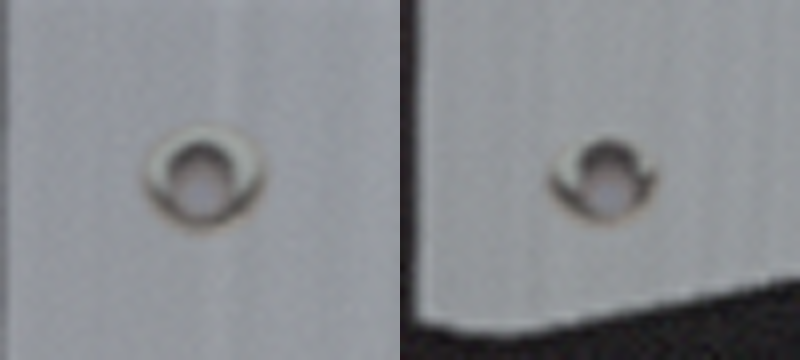

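```bash
python3 -c "
from h import *
print(ctrl.finish_job())"
```

```text
the job is handed in; nothing more can be done
None
```

The tray appears seated: both holes are over their pins and it lies on the board. The job is handed in at about 10 s on the clock, with no verdict reported.

- **Moves:** I pushed the near rim with both open fingertips until the tray stood square against the fence. The force rose to about 7 N there. I then slid the tray about 15 mm along the fence from its left rim until it dropped onto the pins, and backed the arm clear.
- **Pins and marks:** In the last pictures a pin shows inside each hole with a visible gap. The far rim is below the fence top, and the tray's far mark lines up with the fence mark to within about 1 mm.
- **Measured holes:** In the jig's frame they came out at (13.5, 54.2) and (12.6, -55.6) mm, against the pins' (15, ±55) mm. That is about 2 mm off, which is also how good the calibration is.
- **Not measured:** I judged the tray's level and height over the deck only from the pictures. I also did not measure the bystanders; those in view looked unmoved, and the arm touched only the tray.

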